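# Lay back the ratcheted price slate on the delicatessen counter

### The job

The price slate on the counter stands too upright: flip the red ratchet pawl by its brass knob right over, off the toothed wheel, then with a fingertip roll the top of the black rubber thumbwheel away from the slate's hinge, to lean the slate further until its brass pointer stands at the red clip on the arc. Then flip the pawl back down onto the toothed wheel, so that the slate is locked there. Do not touch the slate or its frame or shift the clip, and leave the two jars and the tin standing where they are.

Things in the scene. Friction and masses are not known exactly. Their poses are not given: they have to be found in the camera images.
- stand: tilting price-slate stand, fixed: dark wooden base 255 x 290 x 12 mm with green and steel cheeks. Origin on the counter under the wheel axle; x runs from the operator's side to the slate, y along the axle, z up (stand frame, used below). Axle at x 0, z 36 mm; thumbwheel at y -35, toothed wheel and pawl at y +35 mm. A green casing 34 mm high lies behind the wheels
- slate_hinge (a point): middle of the slate's hinge line (along y), stand x 130, z 34 mm. The slate (230 mm wide, 12 mm thick) fills 10 to 125 mm up from it; its wooden frame goes on, open inside, to a 14 mm top rail 250 mm up. The whole leans to -x over the wheels, 22 to 43 degrees from upright: a vertical gripper hits it: come in tilted, fingers pointing down and towards +x
- wheel_top (a point): topmost point of the thumbwheel's rim, mid-width. Black soft rubber edge wheel, radius 30 mm, 14 mm wide; only its top 8 mm stand out between two green cheeks (tops z 58 mm, 10 to 21 mm off mid-width), so it cannot be pinched. It grips well (friction about 1): press with 3 to 12 N and draw the fingertip along the rim. Turning it takes 1 to 3 N at the rim; it stays where it is left
- wheel (a joint): thumbwheel angle, rad; grows as its top rolls to stand -x, away from the slate's hinge. 6 rad of wheel lay the slate back 1 rad. A toothed wheel (12 teeth, outer radius 24 mm) shares the axle: with the pawl down it rolls freely the way that raises the slate, but is stopped within one tooth (0.52 rad) the other way
- slate (a joint): how far the slate leans over to stand -x, rad, measured from 0.42 rad off upright
- pawl (a joint): red pawl's angle, rad: 0 to 0.25 down in or on the teeth, 1.4 flipped right over to stand -x (stop). Gravity holds it at either end; it tips over at about 0.5; less than 1 N on the knob moves it
- pawl_knob (a point): centre of the pawl's brass ball knob, 16 mm across, on a thin stalk 38 mm from the pivot. Pivot (axis along y) at stand x -34, y 35, z 64 mm; steel posts beside it reach z 70 mm. Pawl down: knob leans 30 degrees to +x (x -15, z 97 mm); flipped over: 50 degrees to -x (x -63, z 88 mm). Push it to -x to release; from low behind it, up and over to +x to engage
- pointer (a point): tip of the brass pointer on the slate's left (+y) edge, 130 mm from the hinge line, stand y 131 mm; it moves with the slate
- clip (a joint): where the red clip sits on the arc (stiff): its lean, rad, measured from 0.69 rad off upright, more = further back
- mark (a point): where the pointer's tip must come, beside the red clip (9 x 12 x 16 mm); 130 mm from the hinge line, stand y 131 mm. The thin steel arc stands at y 136 mm, 142 mm from the hinge. Pointer and mark meet when slate + 0.42 = clip + 0.69; 1 mm between them is 0.0077 rad of slate, 0.046 rad of wheel
- honey_mid (a point): middle of the amber honey jar, 62 mm across, 85 mm tall, a bystander
- jam_mid (a point): middle of the red jam jar, 62 mm across, 85 mm tall, a bystander
- tin_mid (a point): middle of the blue gift tin, 90 x 70 x 60 mm tall, a bystander

How it is judged:
By the outcome, as a careful person would: the job done as asked, in the order asked, and still so for the second after the job is handed in, with the robot touching nothing.
It also fails if it takes over 53 s, if anything falls off the work surface, if the arm or the gripper's body presses on something with over 40 N, if the wrist force passes 120 N, or if a joint passes its speed limit or range.

### The arm

A 6-joint arm with a two-finger parallel gripper is mounted at the origin on the work surface. World frame = base frame: x ahead of the robot, y to its left, z up, the work surface at z = 0. Lengths are in m, angles in rad, forces in N, time in s.
With the tool pointing down it reaches from about 0.35 to 0.875 m from the base axis. Payload 4.2 kg.
Tool frame: the origin (TCP) lies on the centre line of the jaws, within the pads' length; the fingertips stand 14 mm ahead of it and the grasp point (between the pads) lies 5 mm behind it; z points along the fingers, y is the line along which they close (so a half turn about z gives the same grasp; the last joint's range is limited). The gripper opens to 87 mm and grips with 3 to 60 N. Pads are 19 mm wide; open, the fingers measure 117 mm over their backs; the gripper's body (75 mm by 190 mm) begins 51 mm behind the grasp point.
Start: joints at [-0.947, 0.385, 0.008, 0, -1.194, -0.259], TCP at [0.223, -0.584, 0.237] pointing down, gripper open.
Joint ranges: [-3.14, 3.14], [-1.21, 2.06], [-1.07, 1.41], [-3.16, 2.05], [-2.99, -0.16], [-3.1, 3.1]. Speed limits (rad/s): [2.79, 2.79, 3.14, 3.14, 3.14, 3.14].

### API

Orientations are given as a 3x3 rotation matrix whose columns are the frame's x, y, z axes.
In Python, from cell import r, viewer gives the robot as it stands.
- The arm moves only by the tool step_arm, never from a script. Its argument "targets" is text: rows parted by semicolons, each of 7 numbers parted by spaces: the turn, a rotation vector about the tool's x, y, z in degrees, then the shift along the tool's x, y, z in mm, then the finger opening in mm, from 0 to 87. A call has 1 to 20 rows; each row shifts and turns the commanded pose from where the row before left it, along the tool's axes as they then stand; what a row does not reach is not made up. A row lasts 1/8 s, in which the tool goes at most 62.5 mm and 10.7 degrees, less where a joint would pass 70% of its speed; a pose out of reach is approached as far as the arm can. A call is refused whole if a number of a shift passes 62.5 or a number of a turn 10.7, either way. A call with a gripper value outside its range is refused whole. The fingers move at their own pace and stop on an object; "newtons" is the grip in N (left out, the last holds). Time passes only in rows, so rows that do not move let the fingers close. It gives the time, the measured TCP pose, the force, the opening and the grip force at its end, in the units of the state.
- r.observe(): the state, without advancing time (a new reading comes with each control period).
- viewer.capture(name): name is "scene" or "top" or "wrist"; returns a dict with "img" (420x560x3 uint8, red, green, blue), "depth" (420x560 float32, m along the optical axis (not along the pixel's ray), 0 where there is no reading), "fx", "fy", "cx", "cy" (pixels), "eye" and "rotation" of the camera in the world. Camera axes: x right, y up, looking along -z (the intrinsics and any distortion apply to the point x, -y, -z); pixel columns grow to the right and rows downward; lengths in m; the calibration is good to about 2 mm. A picture is of the moment at which its call begins.
- r.close_job(): hands the job in; it is judged then, once.
The state is a dict: "time": time; "qpos": joint angles; "joint_vel": joint speeds; "tau": joint torques, N m; "position": TCP position; "ee_rot": TCP orientation; "contact_force": force on the tool from outside, world axes, zero at the start; "ft_torque": the same for the moment, N m; "width": opening from 0.0 (shut) to 1.0 (fully open); "finger_force": force on a finger pad.
Only numpy, scipy, OpenCV 4.12 (cv2) and the standard library are available. Lean on these libraries where they do the work, as an engineer would, in place of code of your own. Each camera call takes 0.05 s, during which the arm holds its last target. There are 200 camera calls.

## Working session

There is one attempt and no reset: what is moved stays moved. The work goes in short steps, Python scripts to look and compute and a tool call to move; the robot and the scene stay as the last step left them, time stands still between calls to the robot, and variables do not carry over. Pictures are saved under pics/ and viewed, at most 10 in all, crops included, and the job is handed in when it is done.

Besides the shell and the picture viewer there is one more tool, called as name(argument=value, ...) on one line, values as JSON. step_arm: Moves the arm, as the interface text tells. Its arguments: {"type":"object","properties":{"targets":{"type":"string"},"newtons":{"type":"number"}},"required":["targets"]}

```bash
mkdir -p pics; ls; cat > h.py <<'E'
import numpy as np,cv2
from cell import r,viewer
def cap(n,f=None):
    c=viewer.capture(n)
    if f: cv2.imwrite('pics/'+f,c['img'][:,:,::-1])
    return c
def pt(c,u,v,d=None):
    if d is None:
        p=c['depth'][int(v)-1:int(v)+2,int(u)-1:int(u)+2]; d=np.median(p[p>0])
    p=np.array([(u-c['cx'])/c['fx']*d,-(v-c['cy'])/c['fy']*d,-d])
    return np.array(c['eye'])+np.array(c['rotation'])@p
def proj(c,P):
    q=np.array(c['rotation']).T@(np.array(P)-c['eye']); d=-q[2]
    return c['cx']+c['fx']*q[0]/d, c['cy']-c['fy']*q[1]/d
E
python3 - <<'E'
from h import *
import pickle
a=cap('scene');b=cap('top')
pickle.dump((a,b),open('c0.pkl','wb'))
cv2.imwrite('pics/a.png',a['img'][:,:,::-1]);cv2.imwrite('pics/b.png',b['img'][:,:,::-1])
print({k:v for k,v in a.items() if k not in('img','depth')});print({k:v for k,v in b.items() if k not in('img','depth')})
print(r.observe())
E
```

```text
pics
{'fx': 438.6121490106837, 'fy': 438.6121490106837, 'cx': 283.9271434468379, 'cy': 205.4893507254564, 'eye': array([ 0.86638262, -0.37435163,  0.81736233]), 'rotation': array([[ 0.73558545, -0.56120343,  0.37942689],
       [ 0.67726655,  0.62160679, -0.39359245],
       [-0.0149689 ,  0.54649402,  0.83732922]])}
{'fx': 526.1603218898825, 'fy': 526.1603218898825, 'cx': 280.81915557422104, 'cy': 217.56724332657853, 'eye': array([ 0.47916857, -0.02909662,  1.16951133]), 'rotation': array([[ 0.01962811,  0.99774077, -0.06425026],
       [-0.99977499,  0.0190699 , -0.00928988],
       [-0.00804365,  0.06441815,  0.99789058]])}
{'time': 0.1, 'qpos': array([-9.47362595e-01,  3.85513628e-01,  6.75567956e-03, -4.59079052e-04,
       -1.19400450e+00, -2.58624191e-01]), 'joint_vel': array([-0.00047464, -0.00110453,  0.00261342,  0.00304694, -0.00066007,
        0.0012108 ]), 'tau': array([-5.17646640e-04, -3.91689777e+01,  1.87934250e+01,  4.23180163e+00,
        1.35110045e-02, -7.02632337e-05]), 'position': array([ 0.22283368, -0.58337383,  0.23554222]), 'ee_rot': array([[-9.34252092e-01, -3.56612376e-01, -8.01282755e-04],
       [-3.56613265e-01,  9.34250273e-01,  1.84544395e-03],
       [ 9.04904821e-05,  2.00985793e-03, -9.99997976e-01]]), 'contact_force': array([ 0.97157215, -0.33754459, -0.46590138]), 'ft_torque': array([-0.02089955, -0.06112774, -0.02652919]), 'finger_force': 0.0, 'width': 1.0018694763738696}
```

View pics/a.png

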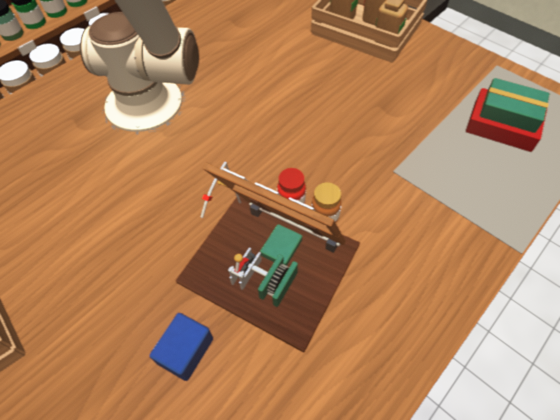

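View pics/b.png

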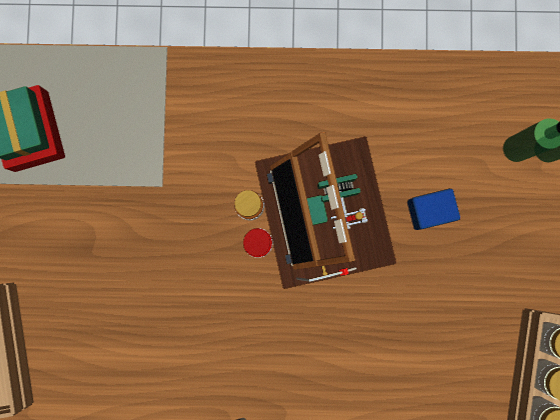

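```bash
python3 - <<'E'
from h import *
import pickle
a,b=pickle.load(open('c0.pkl','rb'))
A=cv2.resize(a['img'][155:305,170:370],None,fx=4,fy=4,interpolation=cv2.INTER_CUBIC)
B=cv2.resize(b['img'][130:290,245:405],None,fx=3.75,fy=3.75,interpolation=cv2.INTER_CUBIC)
cv2.imwrite('pics/c.png',A[:,:,::-1]);cv2.imwrite('pics/d.png',B[:,:,::-1])
E
```

```text
(no output)
```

View pics/c.png

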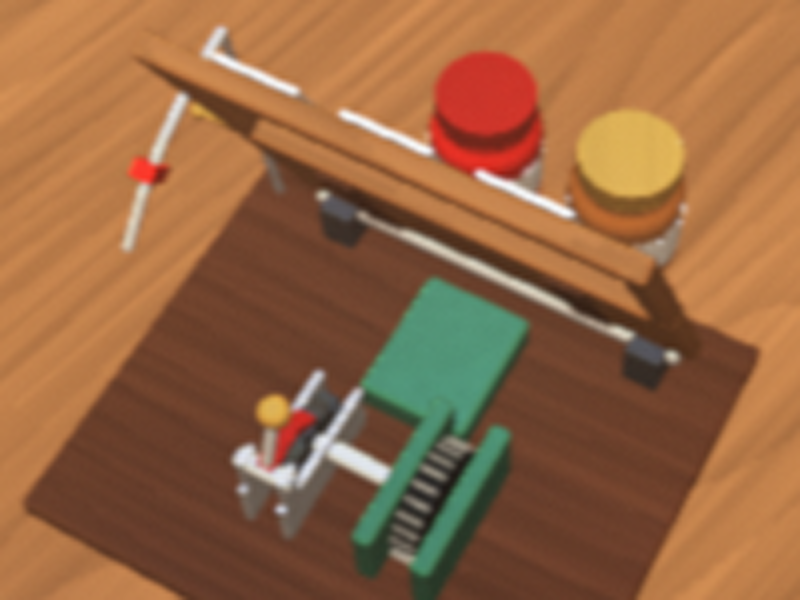

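View pics/d.png

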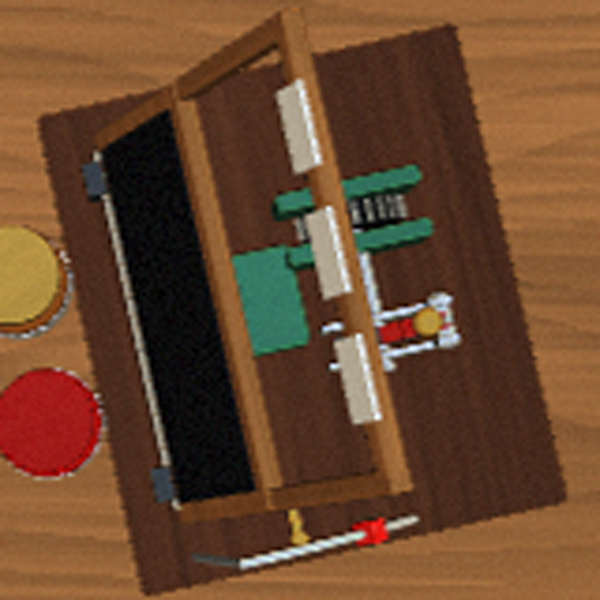

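```bash
cat > fit.py <<'E'
from h import *
import pickle
from scipy.optimize import least_squares
a,b=pickle.load(open('c0.pkl','rb'))
T=lambda U,V:(b,(U+.5)/3.75-.5+245,(V+.5)/3.75-.5+130)
S=lambda U,V:(a,(U+.5)/4-.5+170,(V+.5)/4-.5+155)
def obs(p):
    X,Y,yaw,bc,L,ph,pc=p
    h=lambda q,rad,y:(.13-rad*np.sin(q),y,.034+rad*np.cos(q))
    return [(T(38,118),(bc+.1275,-.145,.012)),(T(455,27),(bc-.1275,-.145,.012)),(T(565,500),(bc-.1275,.145,.012)),(T(147,595),(bc+.1275,.145,.012)),
    (T(428,320),(-.015,.035,.097)),(S(273,410),(-.015,.035,.097)),(S(757,350),(bc+.1275,-.145,.012)),(S(28,505),(bc-.1275,.145,.012)),
    (T(97,155),(.13,-L,.034)),(T(178,508),(.13,L,.034)),(S(672,357),(.13,-L,.034)),(S(322,195),(.13,L,.034)),
    (T(370,530),h(pc,.142,.136)),(S(148,170),h(pc,.142,.136)),(T(299,537),h(ph,.13,.131)),(S(197,110),h(ph,.13,.131))]
def W(p,s):
    c,n=np.cos(p[2]),np.sin(p[2]); return np.array([p[0]+c*s[0]-n*s[1],p[1]+n*s[0]+c*s[1],s[2]])
def res(p):
    return np.array([np.subtract(proj(o[0],W(p,s)),o[1:]) for o,s in obs(p)])
if __name__=='__main__':
    p0=[.47,-.17,1.8,0.02,.1,.5,.75]
    f=least_squares(lambda p:res(p).ravel(),p0,loss='soft_l1')
    print(f.x.round(4));print(res(f.x).round(1).tolist())
    np.save('pose.npy',f.x[:3])
    print(W(f.x,(0,-.035,.066)),W(f.x,(-.015,.035,.097)))
    for u,v in((248,204),(257,242),(434,208)):print(pt(b,u,v))
E
python3 fit.py
```

```text
[ 0.5834 -0.1513  1.8093  0.0392  0.1039  0.4066  0.6662]
[[-1.2, -3.0], [-0.5, -3.6], [0.3, -2.0], [-1.9, -2.0], [-1.9, 1.7], [-0.1, -0.5], [3.5, 0.9], [-1.2, 0.4], [2.9, -0.1], [2.2, -0.6], [0.1, -0.5], [-0.3, -0.9], [-0.1, 1.3], [-1.0, -0.1], [0.3, 1.2], [-0.8, -0.4]]
[ 0.61743879 -0.14306034  0.066     ] [ 0.55296382 -0.17417268  0.097     ]
[0.57576821 0.0494238  0.08575239]
[0.4976079  0.02900608 0.08623666]
[ 0.57692162 -0.34133633  0.06106751]
```

```bash
cat >> h.py <<'E'
from scipy.spatial.transform import Rotation as Ro
def frame():
    X,Y,t=np.load('pose.npy')[:3]; c,s=np.cos(t),np.sin(t)
    return np.array([X,Y,0]),np.array([[c,-s,0],[s,c,0],[0,0,1]])
def tool(th,sg,yaw=0):   # orientation in world; sg: tool y = sg*stand y; th deg tilt
    th=np.radians(th); z=np.array([np.sin(th),0,-np.cos(th)]); y=np.array([0,sg,0.])
    return frame()[1]@np.c_[np.cross(y,z),y,z]
def sw(s): o,R=frame(); return o+R@(np.array(s)/1000)
def ws(w): o,R=frame(); return R.T@(np.array(w)-o)*1000
def plan(wp,w,start=None,mm=50,deg=9):
    """wp: list of (TCP pos world, R); prints rows in tool frame"""
    o=r.observe(); p,R=start or (o['position'],o['ee_rot']); rows=[]
    for P,Q in wp:
        rv=Ro.from_matrix(R.T@Q).as_rotvec(degrees=True)
        n=int(np.ceil(max(np.linalg.norm(P-p)*1000/mm,np.linalg.norm(rv)/deg,1)))
        st=Ro.from_rotvec(rv/n,degrees=True).as_matrix(); d=(P-p)/n*1000
        for i in range(n):
            t=R.T@d; rows.append(' '.join('%g'%round(x,1) for x in [*(rv/n),*t,w])); R=R@st
        p,R=P,Q
    print(len(rows),'; '.join(rows))
E
python3 - <<'E'
from h import *
c=cap('wrist'); o=r.observe(); R=o['ee_rot']
print(R.T@(c['eye']-o['position']),R.T@c['rotation'],c['fx'])
for sg in(1,-1):
    plan([(sw((-110,0,230)),tool(45,sg))],87)
print(sw((-110,0,230)))
E
```

```text
[ 0.06959122 -0.00063251 -0.14847179] [[ 3.90305405e-04  9.66921678e-01  2.55073159e-01]
 [ 9.99999792e-01 -5.08152647e-04  3.96115713e-04]
 [ 5.12628970e-04  2.55072951e-01 -9.66921676e-01]] 353.11191405341896
11 -2.9 -3.3 -7.1 -43.4 15.1 0.5 87; -2.9 -3.3 -7.1 -44.8 9.5 3.7 87; -2.9 -3.3 -7.1 -45.3 3.6 6.7 87; -2.9 -3.3 -7.1 -44.9 -2.4 9.4 87; -2.9 -3.3 -7.1 -43.6 -8.4 11.7 87; -2.9 -3.3 -7.1 -41.5 -14.4 13.6 87; -2.9 -3.3 -7.1 -38.5 -20.1 15 87; -2.9 -3.3 -7.1 -34.8 -25.4 16 87; -2.9 -3.3 -7.1 -30.4 -30.3 16.4 87; -2.9 -3.3 -7.1 -25.4 -34.6 16.4 87; -2.9 -3.3 -7.1 -19.9 -38.2 15.9 87
12 -3.2 2.8 7.6 -39.8 13.8 0.5 87; -3.2 2.8 7.6 -37.6 19 -0.5 87; -3.2 2.8 7.6 -34.7 23.9 -1.1 87; -3.2 2.8 7.6 -31.1 28.3 -1.2 87; -3.2 2.8 7.6 -27 32.3 -1 87; -3.2 2.8 7.6 -22.5 35.6 -0.3 87; -3.2 2.8 7.6 -17.5 38.3 0.8 87; -3.2 2.8 7.6 -12.4 40.2 2.2 87; -3.2 2.8 7.6 -7.1 41.3 4 87; -3.2 2.8 7.6 -1.8 41.6 6.1 87; -3.2 2.8 7.6 3.4 41.1 8.4 87; -3.2 2.8 7.6 8.3 39.8 10.9 87
[ 0.60941608 -0.25821518  0.23      ]
```

step_arm(targets="-2.9 -3.3 -7.1 -43.4 15.1 0.5 87; -2.9 -3.3 -7.1 -44.8 9.5 3.7 87; -2.9 -3.3 -7.1 -45.3 3.6 6.7 87; -2.9 -3.3 -7.1 -44.9 -2.4 9.4 87; -2.9 -3.3 -7.1 -43.6 -8.4 11.7 87; -2.9 -3.3 -7.1 -41.5 -14.4 13.6 87; -2.9 -3.3 -7.1 -38.5 -20.1 15 87; -2.9 -3.3 -7.1 -34.8 -25.4 16 87; -2.9 -3.3 -7.1 -30.4 -30.3 16.4 87; -2.9 -3.3 -7.1 -25.4 -34.6 16.4 87; -2.9 -3.3 -7.1 -19.9 -38.2 15.9 87; 0 0 0 0 0 0 87")

```text
time: 1.65
position: [0.6122, -0.256, 0.2259]
ee_rot: [[0.167, -0.971, -0.168], [-0.691, -0.237, 0.682], [-0.703, 0.002, -0.711]]
contact_force: [-0.2, -0.5, -0.7]
width: 1.003
finger_force: 0.0
```

```bash
python3 - <<'E'
from h import *
import pickle
c=cap('wrist','e.png'); o=r.observe();pickle.dump(c,open('c1.pkl','wb'))
print(ws(o['position']),(frame()[1].T@o['ee_rot']).round(3).tolist(),o['qpos'])
E
```

```text
[-109.76055992   -1.53496089  226.98966733] [[-0.713, 0.001, 0.701], [0.003, 1.0, 0.001], [-0.701, 0.003, -0.713]] [-0.4430968   0.74565186  0.63255306 -0.6220716  -1.93869035  0.59515983]
```

View pics/e.png

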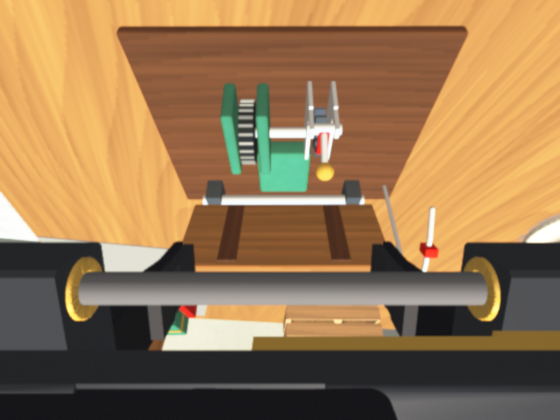

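```bash
python3 - <<'E'
from h import *
import pickle
c=pickle.load(open('c1.pkl','rb'))
for n,s in dict(knob=(-15,35,97),wt=(0,-35,66),hL=(130,-104,34),hR=(130,104,34),bL=(-88.3,-145,12),bR=(-88.3,145,12),piv=(-34,35,64)).items(): print(n,np.round(proj(c,sw(s)),1))
for u,v in((325,172),(248,130),(229,120),(263,120),(310,110),(334,110),(285,200),(230,200),(340,200),(290,165),(125,33),(460,33),(323,130)): print(u,v,ws(pt(c,u,v)).round(1))
cv2.imwrite('pics/f.png',cv2.resize(c['img'][70:215,190:380],None,fx=4,fy=4,interpolation=cv2.INTER_CUBIC)[:,:,::-1])
E
```

```text
knob [325.6 171.1]
wt [248.4 154.5]
hL [205.1 199.3]
hR [363.2 199.2]
bL [107.8  33. ]
bR [463.1  33.2]
piv [325.5 127.6]
325 172 [-24.1  33.  104.8]
248 130 [-21.6 -34.1  55.1]
229 120 [-36.8 -49.4  57.7]
263 120 [-37.1 -19.6  58. ]
310 110 [-38.5  21.9  47.3]
334 110 [-38.7  43.1  47.5]
285 200 [125.9   1.   37.8]
230 200 [125.6 -70.5  37.9]
340 200 [124.7  72.3  38.6]
290 165 [57.6  6.2 33.7]
125 33 [ -88.1 -131.1   11.6]
460 33 [-87.7 143.   10.8]
323 130 [-35.3  32.5  68.1]
```

View pics/f.png

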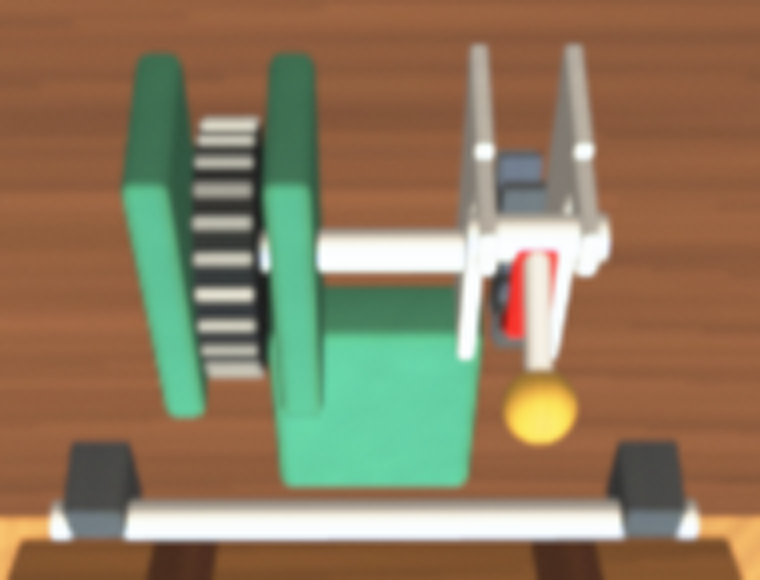

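```bash
python3 - <<'E'
from h import *
R=tool(45,1); a=np.array([.707,0,-.707])
K=np.array([-15.5,34.7,97.])
A=sw(K-60*a);B=sw(K-6*a)
plan([(A,R)],50,mm=40)
plan([(B,R)],50,(A,R),mm=20)
E
```

```text
3 0 -0.2 -0.1 8.2 12 32.9 50; 0 -0.2 -0.1 8.3 12 32.9 50; 0 -0.2 -0.1 8.3 12.1 32.9 50
3 0 0 0 0 0 18 50; 0 0 0 0 0 18 50; 0 0 0 0 0 18 50
```

step_arm(targets="0 -0.2 -0.1 8.2 12 33 50; 0 -0.2 -0.1 8.3 12 33 50; 0 -0.2 -0.1 8.3 12 33 50; 0 0 0 0 0 0 50; 0 0 0 0 0 18 50; 0 0 0 0 0 18 50; 0 0 0 0 0 18 50; 0 0 0 0 0 0 50; 0 0 0 0 0 0 50", newtons=3)

```text
time: 2.82
position: [0.5544, -0.18, 0.1034]
ee_rot: [[0.17, -0.971, -0.165], [-0.687, -0.237, 0.687], [-0.707, -0.004, -0.707]]
contact_force: [-1.0, -0.3, -1.0]
width: 0.569
finger_force: 0.0
```

```bash
python3 - <<'E'
from h import *
o=r.observe();print(ws(o['position']),o['contact_force'],o['width'])
c=cap('wrist','g.png')
K=np.array([-15,35,97.])
print(proj(c,sw(K)))
h=c['img'].astype(int);m=(h[...,0]>170)&(h[...,2]<110)&(h[...,1]>110)
v,u=np.nonzero(m);print(len(u),[ (np.percentile(u,q),np.percentile(v,q)) for q in(5,50,95)])
E
```

```text
[-20.94745531  35.00374687 103.38010728] [-1.0348167  -0.28969873 -1.02589182] 0.5693002650825981
(np.float64(281.98159119996495), np.float64(265.80453233851773))
46165 [(np.float64(33.0), np.float64(19.0)), (np.float64(278.0), np.float64(131.0)), (np.float64(458.0), np.float64(248.0))]
```

View pics/g.png

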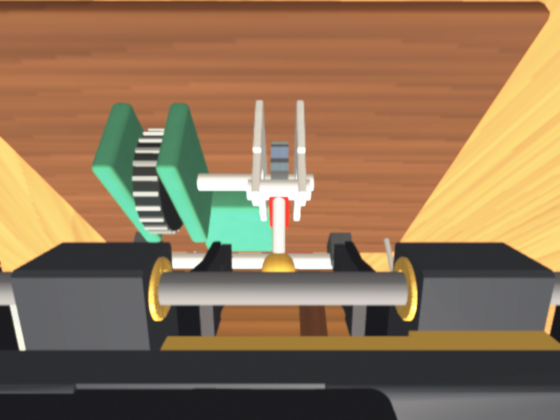

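step_arm(targets="0 0 0 0 -1.3 0 50; 0 0 0 0 0 0 8; 0 0 0 0 0 0 8; 0 0 0 0 0 0 8; 0 0 0 0 0 0 8", newtons=3)

```text
time: 3.5
position: [0.5553, -0.1795, 0.1032]
ee_rot: [[0.17, -0.972, -0.165], [-0.686, -0.237, 0.688], [-0.707, -0.003, -0.707]]
contact_force: [0.7, 0.4, 0.2]
width: 0.203
finger_force: 0.2
```

step_arm(targets="0 0 0 0 0 0 8; 0 0 0 0 0 0 8; 0 0 0 2.3 0 -6.2 8; 0 0 0 3.3 0 -5.7 8")

```text
time: 4.0
position: [0.5591, -0.1919, 0.1074]
ee_rot: [[0.17, -0.972, -0.163], [-0.687, -0.236, 0.687], [-0.707, -0.005, -0.708]]
contact_force: [4.5, 1.3, -2.3]
width: 0.183
finger_force: 3.0
```

step_arm(targets="0 0 0 4.2 0 -5.1 8; 0 0 0 5.1 0 -4.2 8; 0 0 0 5.7 0 -3.3 8; 0 0 0 6.2 0 -2.3 8; 0 0 0 6.5 0 -1.1 8; 0 0 0 5.5 0 0 8; 0 0 0 0 0 0 8")

```text
time: 4.88
position: [0.567, -0.2246, 0.096]
ee_rot: [[0.171, -0.972, -0.165], [-0.684, -0.237, 0.69], [-0.709, -0.005, -0.705]]
contact_force: [5.0, 4.1, 0.1]
width: 0.179
finger_force: 3.0
```

step_arm(targets="0 0 0 0 0 0 50; 0 0 0 0 0 0 50; 0 0 0 0 0 0 50; 0 0 0 0 0 0 50; 0 0 0 0 0 -20 50; 0 0 0 0 0 -30 87; 0 0 0 0 0 -30 87; 0 0 0 0 0 0 87")

```text
time: 5.88
position: [0.5802, -0.282, 0.1534]
ee_rot: [[0.171, -0.972, -0.162], [-0.688, -0.235, 0.686], [-0.705, -0.006, -0.709]]
contact_force: [-0.3, 1.0, 0.3]
width: 0.831
finger_force: 0.0
```

```bash
python3 - <<'E'
from h import *
o=r.observe();print(ws(o['position']),o['contact_force'],o['width'])
c=cap('wrist')
print(proj(c,sw((-63,34,88))),proj(c,sw((-15,34,97))))
cv2.imwrite('pics/w1.png',cv2.resize(c['img'][60:260,150:430],None,fx=2,fy=2)[:,:,::-1])
# wheel: +y finger at y -35: TCP y = -35-51
R=tool(45,1)
# contact corner C -> TCP: tip=TCP+14a, corner=tip+9.5*tx, tx=(-.707,0,-.707)
a=np.array([.707,0,-.707]);tx=np.array([-.707,0,-.707])
def tcp(al,d): # al: wheel angle from top toward -x (deg); d: gap
    q=np.radians(al);C=np.array([-(30+d)*np.sin(q),-86,36+(30+d)*np.cos(q)]);return sw(C-14*a-9.5*tx)
P1=tcp(-30,50);P2=tcp(-30,4)
plan([(P1,R)],87,mm=40)
plan([(P2,R)],87,(P1,R),mm=16)
E
```

```text
[-126.23194825   34.03891152  153.39946919] [-0.32418334  1.01135843  0.32274191] 0.8305756620256215
(np.float64(282.707417983727), np.float64(217.15475236909623)) (np.float64(282.61634634757496), np.float64(255.82077278522982))
6 -0 0 0 -15.4 -20 22.7 87; -0 0 0 -15.4 -20 22.7 87; -0 0 0 -15.4 -20 22.6 87; -0 0 0 -15.4 -20 22.6 87; -0 0 0 -15.5 -20 22.6 87; -0 0 0 -15.5 -20 22.6 87
3 0 0 0 14.8 0 4 87; 0 0 0 14.8 0 4 87; 0 0 0 14.8 0 4 87
```

View pics/w1.png

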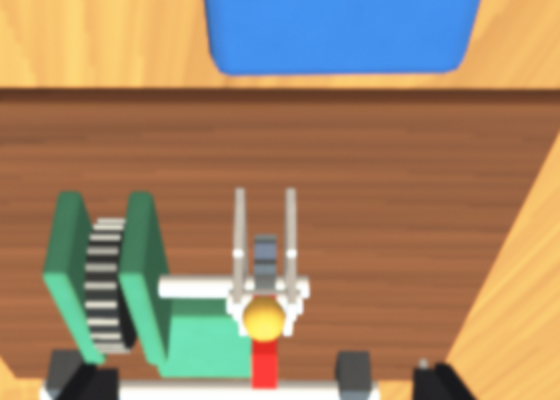

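```bash
cat >> h.py <<'E'
a45=np.array([.707,0,-.707]);tx45=np.array([-.707,0,-.707])
def tcp(al,d,y=-86): # al: contact angle from wheel top toward -x (deg); d: gap mm
    q=np.radians(al);C=np.array([-(30+d)*np.sin(q),y,36+(30+d)*np.cos(q)]);return sw(C-14*a45-9.5*tx45)
E
python3 - <<'E'
from h import *
R=tool(45,1)
P1=tcp(-10,30);P2=tcp(-25,3)
plan([(P1,R)],87,mm=35)
plan([(P2,R)],87,(P1,R),mm=12)
print('stroke');plan([(tcp(-25,-2),R)]+[(tcp(x,-2),R) for x in range(-20,31,5)],87,(P2,R),mm=10)
E
```

```text
6 -0 0 0 -10.7 -20 20.4 87; -0 0 0 -10.7 -20 20.4 87; -0 0 0 -10.7 -20 20.4 87; -0 0 0 -10.8 -20 20.3 87; -0 0 0 -10.8 -20 20.3 87; -0 0 0 -10.8 -20 20.3 87
3 0 0 0 6 -0 7.7 87; 0 0 0 6 -0 7.7 87; 0 0 0 6 -0 7.7 87
stroke
12 0 0 0 4.7 0 1.7 87; 0 0 0 0.9 -0 -2.3 87; 0 0 0 1.1 -0 -2.2 87; 0 0 0 1.3 0 -2.1 87; 0 0 0 1.5 -0 -1.9 87; 0 0 0 1.7 0 -1.8 87; 0 0 0 1.8 -0 -1.7 87; 0 0 0 1.9 0 -1.5 87; 0 0 0 2.1 -0 -1.3 87; 0 0 0 2.2 0 -1.1 87; 0 0 0 2.3 0 -0.9 87; 0 0 0 2.3 -0 -0.7 87
```

step_arm(targets="0 0 0 -10.7 -20 20.4 87; 0 0 0 -10.7 -20 20.4 87; 0 0 0 -10.7 -20 20.4 87; 0 0 0 -10.8 -20 20.3 87; 0 0 0 -10.8 -20 20.3 87; 0 0 0 -10.8 -20 20.3 87; 0 0 0 0 0 0 87; 0 0 0 6 0 7.7 87; 0 0 0 6 0 7.7 87; 0 0 0 6 0 7.7 87; 0 0 0 0 0 0 87; 0 0 0 0 0 0 87")

```text
time: 7.42
position: [0.6644, -0.1205, 0.0826]
ee_rot: [[0.17, -0.972, -0.165], [-0.686, -0.237, 0.688], [-0.707, -0.004, -0.707]]
contact_force: [-0.4, 0.0, 0.9]
width: 1.0
finger_force: 0.0
```

```bash
python3 - <<'E'
from h import *
o=r.observe();print(o['time'],ws(o['position']),ws(tcp(-25,3)),o['contact_force'],o['width'])
E
```

```text
7.425 [ 10.8475872  -85.99418363  82.64805056] [ 10.76490264 -86.          82.52265697] [-0.39917635  0.01461084  0.92384039] 0.9998813464974812
```

step_arm(targets="0 0 0 1.4 0 0.5 87; 0 0 0 1.4 0 0.5 87; 0 0 0 0 0 0 87")

```text
time: 7.8
position: [0.6648, -0.1211, 0.0811]
ee_rot: [[0.17, -0.971, -0.165], [-0.686, -0.237, 0.688], [-0.708, -0.004, -0.706]]
contact_force: [-1.2, 1.3, 5.0]
width: 1.004
finger_force: 2.5
```

step_arm(targets="0 0 0 0.9 0 0.3 87; 0 0 0 0.9 0 -2.3 87; 0 0 0 1.1 0 -2.2 87; 0 0 0 1.3 0 -2.1 87; 0 0 0 1.5 0 -1.9 87; 0 0 0 1.7 0 -1.8 87")

```text
time: 8.55
position: [0.6677, -0.1332, 0.0821]
ee_rot: [[0.17, -0.972, -0.165], [-0.686, -0.237, 0.688], [-0.707, -0.004, -0.707]]
contact_force: [0.4, 1.5, 4.1]
width: 1.004
finger_force: 1.9
```

step_arm(targets="0 0 0 2.4 0 -1.2 87; 0 0 0 2.2 0 -1.3 87; 0 0 0 2.2 0 -1.3 87; 0 0 0 2.2 0 -1.1 87; 0 0 0 2.3 0 -0.9 87; 0 0 0 0 0 0 87")

```text
time: 9.3
position: [0.671, -0.1466, 0.0784]
ee_rot: [[0.171, -0.972, -0.164], [-0.688, -0.236, 0.686], [-0.706, -0.005, -0.709]]
contact_force: [0.3, -1.5, 5.3]
width: 1.001
finger_force: 2.6
```

```bash
cat > look.py <<'E'
from h import *
import pickle
o=r.observe();print(o['time'],ws(o['position']).round(1),o['contact_force'].round(1))
c=cap('scene');b=cap('top');pickle.dump((c,b),open('c2.pkl','wb'))
# fit pointer/clip angle by colour blobs in scene & top
for n,k in(('scene',c),('top',b)):
    hsv=cv2.cvtColor(k['img'],cv2.COLOR_RGB2HSV)
    pred=[proj(k,sw((130-142*np.sin(q),136,34+142*np.cos(q)))) for q in(.6,.8)]
    u0,v0=np.mean(pred,0).astype(int)
    win=hsv[v0-25:v0+25,u0-30:u0+30].astype(int)
    m=((win[...,0]<5)|(win[...,0]>174))&(win[...,1]>180)&(win[...,2]>120)
    y,x=np.nonzero(m);print(n,'clip',x.mean()+u0-30,y.mean()+v0-25,len(x))
    for q in np.arange(.40,.85,.05):print(round(q,2),np.round(proj(k,sw((130-130*np.sin(q),131,34+130*np.cos(q)))),1),np.round(proj(k,sw((130-142*np.sin(q),136,34+142*np.cos(q)))),1))
    cv2.imwrite('pics/l_%s.png'%n,cv2.resize(k['img'][v0-30:v0+25,u0-35:u0+35],None,fx=8,fy=8,interpolation=cv2.INTER_CUBIC)[:,:,::-1]); print('crop origin',u0-35,v0-30)
E
python3 look.py
python3 -c "
import cv2,numpy as np
a=cv2.imread('pics/l_scene.png');b=cv2.imread('pics/l_top.png')
cv2.imwrite('pics/l2.png',cv2.resize(np.hstack([a,b]),None,fx=.7,fy=.7))"
```

```text
9.3 [-16.1 -86.2  78.4] [ 0.3 -1.5  5.3]
scene clip 205.34782608695653 197.34782608695653 23
0.4 [218.3 181.3] [213.8 178.5]
0.45 [216.8 184.4] [212.1 182. ]
0.5 [215.3 187.5] [210.5 185.4]
0.55 [213.9 190.7] [208.9 188.9]
0.6 [212.5 193.9] [207.4 192.4]
0.65 [211.3 197. ] [206.  195.9]
0.7 [210.1 200.2] [204.7 199.4]
0.75 [209.  203.4] [203.5 202.9]
0.8 [208.  206.5] [202.4 206.4]
crop origin 169 169
top clip nan nan 0
0.4 [324.2 274.1] [327.7 276.4]
0.45 [327.1 273.4] [330.9 275.6]
0.5 [329.9 272.7] [333.9 274.8]
0.55 [332.6 272. ] [336.9 274. ]
0.6 [335.2 271.3] [339.7 273.3]
0.65 [337.7 270.6] [342.4 272.5]
0.7 [340. 270.] [344.9 271.8]
0.75 [342.2 269.4] [347.3 271.1]
0.8 [344.2 268.8] [349.5 270.5]
crop origin 309 241look.py:12: RuntimeWarning: Mean of empty slice.
  y,x=np.nonzero(m);print(n,'clip',x.mean()+u0-30,y.mean()+v0-25,len(x))
  ret = ret.dtype.type(ret / rcount)
```

View pics/l2.png

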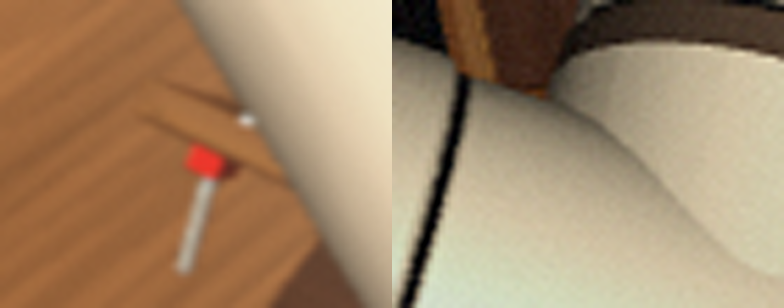

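```bash
python3 - <<'E'
from h import *
R=tool(45,1)
o=r.observe();p=ws(o['position'])
plan([(sw(p+[-1,0,8]),R),(sw((-85,-70,150)),R),(sw((-110,131,235)),R)],87,mm=50)
E
```

```text
8 -0.2 -0.1 0.2 -4.9 -0 -6.4 87; 0 0 0 1.5 8.1 -46.5 87; 0 0 0 1.5 8.1 -46.5 87; 0 0 0 -8.5 40.2 -15.6 87; 0 0 0 -8.5 40.2 -15.6 87; 0 0 0 -8.5 40.2 -15.6 87; 0 0 0 -8.5 40.2 -15.6 87; 0 0 0 -8.5 40.2 -15.6 87
```

step_arm(targets="-0.2 -0.1 0.2 -4.9 0 -6.4 87; 0 0 0 1.5 8 -46.5 87; 0 0 0 1.5 8 -46.5 87; 0 0 0 -8.5 40 -15.6 87; 0 0 0 -8.5 40 -15.6 87; 0 0 0 -8.5 40 -15.6 87; 0 0 0 -8.5 40 -15.6 87; 0 0 0 -8.5 40 -15.6 87; 0 0 0 0 0 0 87")

```text
time: 10.52
position: [0.4817, -0.2897, 0.2366]
ee_rot: [[0.165, -0.972, -0.165], [-0.689, -0.234, 0.687], [-0.706, 0.0, -0.708]]
contact_force: [0.4, -0.3, -0.8]
width: 1.0
finger_force: 0.0
```

```bash
cat > ang.py <<'E'
from h import *
import pickle,sys
c=cap('wrist'); o=r.observe();print(o['time'],ws(o['position']).round(1)); pickle.dump(c,open('c3.pkl','wb'))
P=lambda q,rad,y:sw((130-rad*np.sin(q),y,34+rad*np.cos(q)))
for q in(.4,.5,.6,.7,.8):print(q,np.round(proj(c,P(q,130,131)),1),np.round(proj(c,P(q,142,136)),1))
u,v=np.array([proj(c,P(q,136,133)) for q in(.4,.8)]).T
u0,u1,v0,v1=int(min(u))-35,int(max(u))+35,int(min(v))-20,int(max(v))+20
print('win',u0,u1,v0,v1)
w=c['img'][v0:v1,u0:u1];h=cv2.cvtColor(w,cv2.COLOR_RGB2HSV).astype(int)
red=((h[...,0]<6)|(h[...,0]>174))&(h[...,1]>170)
y,x=np.nonzero(red);print('red',x.mean()+u0,y.mean()+v0,len(x),x.min()+u0,x.max()+u0,y.min()+v0,y.max()+v0)
br=(h[...,0]>18)&(h[...,0]<32)&(h[...,1]>130)&(h[...,2]>100)
n,l,s,ce=cv2.connectedComponentsWithStats(br.astype(np.uint8))
for i in range(1,n):
    if s[i,4]>4:print('brass',s[i],ce[i]+[u0,v0])
E
python3 ang.py
```

```text
10.575 [-109.7  130.2  235.5]
0.4 [282.2 261.7] [287.1 270.2]
0.5 [282.1 252.2] [287.1 259.7]
0.6 [282.1 241.5] [287.2 247.8]
0.7 [282.1 229.8] [287.3 234.6]
0.8 [282.1 217.3] [287.3 220.6]
win 249 319 198 285
red 285.4273504273504 240.65811965811966 117 280 291 234 246
brass [15 47 19  7 86] [272.38372093 247.46511628]
```

```bash
cat > cloud.py <<'E'
from h import *
import pickle
def cl(c,mask):
    o=[]
    for v,u in zip(*np.nonzero(mask&(c['depth']>0))):
        s=ws(pt(c,u,v,c['depth'][v,u])); x,z=130-s[0],s[2]-34
        o.append((np.arctan2(x,z),np.hypot(x,z),s[1]))
    return np.array(o)
def redbrass(c):
    h=cv2.cvtColor(c['img'],cv2.COLOR_RGB2HSV).astype(int)
    red=((h[...,0]<6)|(h[...,0]>174))&(h[...,1]>170)
    br=(h[...,0]>18)&(h[...,0]<32)&(h[...,1]>130)&(h[...,2]>100)
    return red,br
def show(n,c,ref=True):
    for k,m in zip(('red','brass'),redbrass(c)):
        p=cl(c,m)
        if not len(p):continue
        p=p[(p[:,0]>.3)&(p[:,0]<.9)&(p[:,1]>105)&(p[:,1]<160)&(p[:,2]>110)&(p[:,2]<150)]
        if len(p):print(n,k,len(p),'q r y med',np.median(p,0).round(3),'lo',np.percentile(p,5,0).round(3),'hi',np.percentile(p,95,0).round(3))
if __name__=='__main__':
    a,b=pickle.load(open('c0.pkl','rb'));show('scene',a);show('top',b)
    show('w1',pickle.load(open('c1.pkl','rb')))
    show('now',pickle.load(open('c3.pkl','rb')))
    show('scene now',cap('scene'));show('top now',cap('top'))
E
python3 cloud.py
```

```text
scene red 33 q r y med [  0.66  147.054 131.9  ] lo [  0.638 138.072 128.747] hi [  0.686 150.265 137.571]
scene brass 4 q r y med [  0.405 130.797 127.616] lo [  0.399 127.058 126.326] hi [  0.411 132.87  129.66 ]
top red 45 q r y med [  0.634 147.794 133.229] lo [  0.619 137.571 128.456] hi [  0.68  152.71  139.279]
top brass 24 q r y med [  0.392 132.942 124.722] lo [  0.373 130.831 115.387] hi [  0.42  136.222 130.914]
w1 red 160 q r y med [  0.679 149.542 131.768] lo [  0.65  141.089 128.283] hi [  0.701 150.935 138.098]
now red 117 q r y med [  0.68  149.799 134.727] lo [  0.652 142.574 129.103] hi [  0.699 150.952 138.785]
now brass 68 q r y med [  0.561 131.543 120.822] lo [  0.543 130.385 113.217] hi [  0.574 133.694 129.533]
scene now red 26 q r y med [  0.667 147.176 132.45 ] lo [  0.646 143.038 128.489] hi [  0.685 149.294 138.289]
top now red 45 q r y med [  0.639 148.768 133.248] lo [  0.618 138.24  128.44 ] hi [  0.69  152.092 139.299]
top now brass 24 q r y med [  0.54  132.503 124.922] lo [  0.516 129.831 115.444] hi [  0.556 134.955 130.99 ]
```

```bash
python3 - <<'E'
from h import *
R=tool(45,1)
A=sw((-85,-70,150));P1=tcp(-10,25);P2=tcp(-23,3);P3=tcp(-23,-1.7)
plan([(A,R),(P1,R),(P2,R)],87,mm=50)
print('press');plan([(P3,R)],87,(P2,R),mm=2.4)
print('stroke');plan([(tcp(x,-2),R) for x in range(-18,23,5)],87,(P3,R),mm=10)
E
```

```text
9 0 0 -0 8.5 -39.9 15.2 87; 0 0 -0 8.5 -39.9 15.2 87; 0 0 -0 8.5 -39.8 15.2 87; 0 0 -0 8.5 -39.8 15.2 87; 0 0 -0 8.5 -39.8 15.3 87; 0 0 0 -11.3 -5.3 31.7 87; 0 0 0 -11.3 -5.3 31.7 87; 0 0 0 -11.3 -5.3 31.7 87; 0 0 0 14.5 0 19.2 87
press
2 0 0 0 2.2 -0 0.9 87; 0 0 0 2.2 -0 0.9 87
stroke
9 0 0 0 1.3 0 -2.1 87; 0 0 0 1.2 -0 -2.1 87; 0 0 0 1.4 0 -2 87; 0 0 0 1.6 0 -1.9 87; 0 0 0 1.7 -0 -1.7 87; 0 0 0 1.9 0 -1.6 87; 0 0 0 2 -0 -1.4 87; 0 0 0 2.1 0 -1.2 87; 0 0 0 2.2 0 -1.1 87
```

step_arm(targets="0 0 0 8.5 -40 15.2 87; 0 0 0 8.5 -40 15.2 87; 0 0 0 8.5 -40 15.2 87; 0 0 0 8.5 -39.6 15.2 87; 0 0 0 8.5 -39.6 15.2 87; 0 0 0 -11.3 -5.3 31.7 87; 0 0 0 -11.3 -5.3 31.7 87; 0 0 0 -11.3 -5.3 31.7 87; 0 0 0 0 0 0 87; 0 0 0 7.3 0 9.6 87; 0 0 0 7.2 0 9.6 87; 0 0 0 0 0 0 87; 0 0 0 0 0 0 87")

```text
time: 12.3
position: [0.6639, -0.1224, 0.0838]
ee_rot: [[0.166, -0.972, -0.169], [-0.686, -0.236, 0.688], [-0.708, 0.002, -0.706]]
contact_force: [-0.5, -0.9, 0.2]
width: 0.999
finger_force: 0.0
```

```bash
python3 - <<'E'
from h import *
o=r.observe();print(o['time'],ws(o['position']),ws(tcp(-23,3)),o['contact_force'],o['width'])
E
```

```text
12.3 [  9.1082592  -84.99226432  83.78117546] [  9.71262724 -86.          82.99116016] [-0.52349133 -0.8506668   0.18447421] 0.999270459318434
```

step_arm(targets="0 0 0 2.4 -0.5 0.8 87; 0 0 0 2.4 -0.5 0.8 87; 0 0 0 0 0 0 87; 0 0 0 1.4 0 -2.1 87; 0 0 0 1.4 0 -2.1 87; 0 0 0 1.5 0 -2 87; 0 0 0 1.7 0 -1.9 87; 0 0 0 1.8 0 -1.7 87; 0 0 0 2 0 -1.6 87; 0 0 0 2.1 0 -1.4 87; 0 0 0 2.1 0 -1.2 87; 0 0 0 0 0 0 87")

```text
time: 13.8
position: [0.6702, -0.1439, 0.0795]
ee_rot: [[0.166, -0.972, -0.168], [-0.687, -0.236, 0.687], [-0.708, 0.001, -0.706]]
contact_force: [-0.9, -1.4, 5.1]
width: 1.003
finger_force: 2.5
```

```bash
python3 - <<'E'
from h import *
R=tool(45,1)
o=r.observe();p=ws(o['position']);print(p)
plan([(sw(p+[0,0,8]),R),(sw((-85,-70,150)),R),(sw((-110,131,235)),R)],87,mm=50)
E
```

```text
[-13.24509479 -86.12673324  79.45386588]
8 0.1 0.1 -0 -5.7 0 -5.7 87; 0 0 0 3.3 8.1 -47.5 87; 0 0 0 3.3 8.1 -47.5 87; 0 0 0 -8.5 40.2 -15.6 87; 0 0 0 -8.5 40.2 -15.6 87; 0 0 0 -8.5 40.2 -15.6 87; 0 0 0 -8.5 40.2 -15.6 87; 0 0 0 -8.5 40.2 -15.6 87
```

step_arm(targets="0.1 0.1 0 -5.7 0 -5.7 87; 0 0 0 3.3 8 -47.5 87; 0 0 0 3.3 8 -47.5 87; 0 0 0 -8.5 40 -15.6 87; 0 0 0 -8.5 40 -15.6 87; 0 0 0 -8.5 40 -15.6 87; 0 0 0 -8.5 40 -15.6 87; 0 0 0 -8.5 40 -15.6 87; 0 0 0 0 0 0 87; 0 0 0 0 0 0 87")

```text
time: 15.05
position: [0.4836, -0.2878, 0.2347]
ee_rot: [[0.166, -0.972, -0.166], [-0.687, -0.235, 0.688], [-0.707, -0.0, -0.707]]
contact_force: [0.2, -0.1, 0.1]
width: 1.0
finger_force: 0.0
```

```bash
cat > now.py <<'E'
from cloud import *
show('wrist',cap('wrist'));show('top',cap('top'));show('scene',cap('scene'))
E
python3 now.py; python3 ang.py|tail -3
python3 -c "
from h import *;import pickle
c=pickle.load(open('c3.pkl','rb'));cv2.imwrite('pics/z.png',cv2.resize(c['img'][195:275,225:325],None,fx=7,fy=7,interpolation=cv2.INTER_CUBIC)[:,:,::-1])"
```

```text
wrist red 117 q r y med [  0.682 150.069 134.461] lo [  0.65  144.802 129.808] hi [  0.7   151.341 139.151]
wrist brass 55 q r y med [  0.678 131.631 121.952] lo [  0.663 130.545 113.808] hi [  0.695 133.376 127.854]
top red 42 q r y med [  0.637 148.79  134.065] lo [  0.619 139.438 128.768] hi [  0.68  152.687 139.389]
top brass 19 q r y med [  0.653 131.164 122.445] lo [  0.629 129.191 114.26 ] hi [  0.676 133.773 131.359]
scene red 23 q r y med [  0.652 147.461 133.441] lo [  0.638 141.39  128.728] hi [  0.677 149.859 138.375]
win 251 321 199 287
red 287.655737704918 242.04918032786884 122 282 293 235 248
brass [15 32 17  8 77] [273.57142857 234.85714286]
```

```bash
python3 - <<'E'
from cloud import *
cs={'wrist':pickle.load(open('c3.pkl','rb')),'wrist_prev':cap('wrist'),'c1':pickle.load(open('c1.pkl','rb')),'top':cap('top')}
for n,c in cs.items():
  for k,m in zip(('red','brass'),redbrass(c)):
    p=cl(c,m)
    p=p[(p[:,0]>.3)&(p[:,0]<.9)&(p[:,1]>105)&(p[:,1]<160)&(p[:,2]>110)&(p[:,2]<150)]
    if not len(p):continue
    t=p[p[:,1]>(148.5 if k=='red' else 0)]
    print(n,k,len(t),np.percentile(t[:,0],[0,3,50,97,100]).round(3))
    if k=='red':
        f=p[p[:,1]<147]; print('  front face q',f[:,0].round(3)[:12], f[:,1].round(0)[:12])
R=tool(45,1);a=a45
K=np.array([-62.5,33.7,88.])
A=sw(K-75*a);B=sw(K-6*a)
plan([(A,R),(B,R)],50,mm=40)
print(ws(r.observe()['position']))
E
```

```text
wrist red 96 [0.645 0.647 0.674 0.7   0.702]
  front face q [0.701 0.7   0.702 0.696 0.696 0.698 0.696 0.699 0.699 0.7   0.701 0.696] [141. 140. 143. 142. 141. 142. 144. 145. 145. 145. 145. 146.]
wrist brass 51 [0.655 0.666 0.68  0.697 0.702]
wrist_prev red 101 [0.646 0.646 0.674 0.699 0.701]
  front face q [0.7   0.697 0.702 0.702 0.698 0.698 0.698 0.696 0.693 0.698 0.697 0.694] [140. 139. 143. 143. 142. 145. 145. 144. 143. 147. 146. 145.]
wrist_prev brass 53 [0.655 0.663 0.678 0.698 0.705]
c1 red 112 [0.647 0.648 0.675 0.701 0.703]
  front face q [0.694 0.701 0.7   0.702 0.69  0.697 0.7   0.702 0.702 0.681 0.692 0.698] [139. 141. 140. 141. 140. 142. 142. 143. 143. 139. 142. 144.]
top red 24 [0.605 0.617 0.647 0.685 0.686]
  front face q [0.631 0.633 0.755 0.622 0.614 0.635 0.627 0.624 0.637 0.638 0.628 0.631] [143. 146. 142. 138. 143. 142. 146. 146. 146. 142. 147. 137.]
top brass 19 [0.623 0.624 0.654 0.669 0.677]
6 0 0 -0 17.7 -23.9 15.3 50; 0 0 -0 17.7 -23.9 15.3 50; 0 0 -0 17.7 -23.9 15.3 50; 0 0 -0 17.7 -23.9 15.3 50; 0 0 0 0 0 34.5 50; 0 0 0 0 0 34.5 50
[-108.87795109  129.20745176  234.42275391]
```

step_arm(targets="0 0 0 17.7 -23.9 15.3 50; 0 0 0 17.7 -23.9 15.3 50; 0 0 0 17.7 -23.9 15.3 50; 0 0 0 17.7 -23.9 15.3 50; 0 0 0 0 0 0 50; 0 0 0 0 0 23 50; 0 0 0 0 0 23 50; 0 0 0 0 0 23 50; 0 0 0 0 0 0 50; 0 0 0 0 0 0 50")

```text
time: 16.6
position: [0.5664, -0.2257, 0.0942]
ee_rot: [[0.168, -0.972, -0.166], [-0.688, -0.236, 0.686], [-0.706, -0.001, -0.708]]
contact_force: [-0.3, 0.7, 0.2]
width: 0.576
finger_force: 0.0
```

```bash
python3 - <<'E'
from cloud import *
o=r.observe();print(ws(o['position']),o['contact_force'],o['width'])
c=cap('wrist');print(proj(c,sw((-62.5,33.7,88))))
m=redbrass(c)[1];d=c['depth'];u,v=map(int,proj(c,sw((-62.5,33.7,88))))
k=np.zeros_like(m);k[v-40:v+30,u-40:u+40]=1
y,x=np.nonzero(m&k&(d>.1)&(d<.2));print(len(x),x.min(),x.max(),y.min(),y.max(),np.median(d[y,x]))
E
```

```text
[-68.26823675  34.11061797  94.23805093] [-0.32750728  0.73556419  0.15663471] 0.5763747707776973
(np.float64(281.07900760656423), np.float64(265.9400537071417))
440 265 295 253 270 0.16411218
```

step_arm(targets="0 0 0 0 -0.8 0 50; 0 0 0 0 0 0 8; 0 0 0 0 0 0 8; 0 0 0 0 0 0 8; 0 0 0 0 0 0 8; 0 0 0 0 0 0 8; 0 0 0 -6 0 0 8; 0 0 0 -6.5 0 1.1 8; 0 0 0 -6.2 0 2.3 8", newtons=3)

```text
time: 17.77
position: [0.5634, -0.2089, 0.1044]
ee_rot: [[0.167, -0.972, -0.166], [-0.687, -0.236, 0.687], [-0.707, -0.001, -0.707]]
contact_force: [1.9, 0.2, -0.8]
width: 0.177
finger_force: 3.0
```

step_arm(targets="0 0 0 -5.7 0 3.3 8; 0 0 0 -5.1 0 4.2 8; 0 0 0 -4.2 0 5.1 8; 0 0 0 -2 0 3 8; 0 0 0 0 0 0 8; 0 0 0 0 0 0 50; 0 0 0 0 0 0 50; 0 0 0 0 0 0 50; 0 0 0 0 0 0 50; 0 0 0 0 0 0 50")

```text
time: 19.02
position: [0.5575, -0.1871, 0.1048]
ee_rot: [[0.166, -0.972, -0.167], [-0.687, -0.236, 0.687], [-0.707, 0.001, -0.707]]
contact_force: [0.5, -1.1, -0.4]
width: 0.558
finger_force: 0.0
```

```bash
python3 - <<'E'
from cloud import *
o=r.observe();p=ws(o['position']);print(p,o['contact_force'],o['width'])
R=tool(45,1)
plan([(sw(p-60*a45),R),(sw((-110,131,235)),R)],50,mm=40)
E
```

```text
[-28.61095269  33.61270427 104.77252306] [ 0.49149837 -1.10743197 -0.37868038] 0.5584333764190317
6 -0 0 -0 -0 -0 -30 50; -0 0 -0 -0 -0 -30 50; 0 0 0 -8.6 24.3 -22.4 50; 0 0 0 -8.6 24.3 -22.4 50; 0 0 0 -8.6 24.3 -22.4 50; 0 0 0 -8.6 24.3 -22.4 50
```

step_arm(targets="0 0 0 0 0 -30 87; 0 0 0 0 0 -30 87; 0 0 0 -8.6 24.3 -22.4 87; 0 0 0 -8.6 24.3 -22.4 87; 0 0 0 -8.6 24.3 -22.4 87; 0 0 0 -8.6 24.3 -22.4 87; 0 0 0 0 0 0 87; 0 0 0 0 0 0 87")

```text
time: 20.02
position: [0.4819, -0.2887, 0.2351]
ee_rot: [[0.166, -0.972, -0.166], [-0.687, -0.235, 0.688], [-0.708, -0.0, -0.706]]
contact_force: [-0.2, 0.2, 1.1]
width: 1.001
finger_force: 0.0
```

```bash
python3 now.py; python3 - <<'E'
from h import *
c=cap('wrist');print(r.observe()['time'],proj(c,sw((-15,33.5,97))))
cv2.imwrite('pics/fin.png',cv2.resize(c['img'][90:280,80:330],None,fx=3,fy=3,interpolation=cv2.INTER_CUBIC)[:,:,::-1])
E
```

```text
wrist red 121 q r y med [  0.679 149.972 134.51 ] lo [  0.649 143.824 128.913] hi [  0.701 151.158 139.177]
wrist brass 70 q r y med [  0.681 131.726 120.915] lo [  0.664 130.474 113.576] hi [  0.694 133.383 127.798]
top red 42 q r y med [  0.638 148.571 133.891] lo [  0.623 138.519 128.895] hi [  0.687 152.137 139.215]
top brass 20 q r y med [  0.65  132.167 121.945] lo [  0.619 128.624 114.319] hi [  0.667 135.838 131.355]
scene red 24 q r y med [  0.651 147.571 133.648] lo [  0.635 139.74  129.07 ] hi [  0.674 149.428 138.615]
20.225 (np.float64(172.2940640956779), np.float64(162.7411839673032))
```

View pics/fin.png

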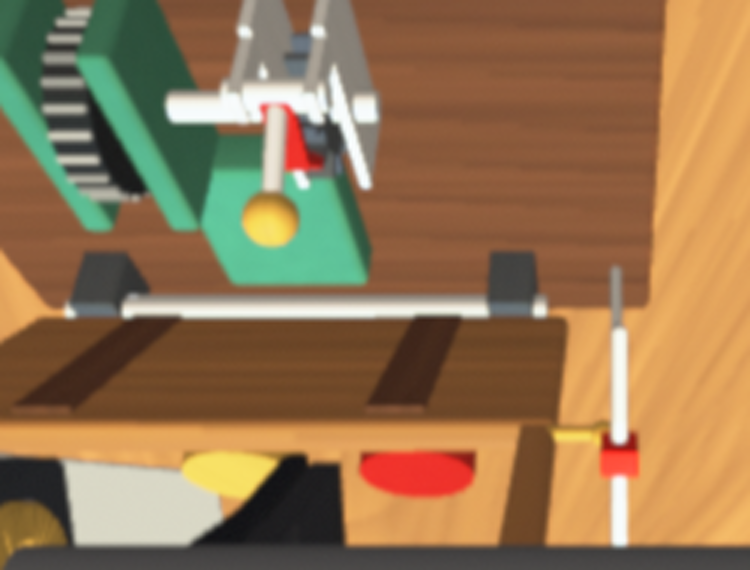

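```bash
python3 -c "
from cell import r
print(r.close_job())"
```

```text
the job is handed in; nothing more can be done
None
```

The job is handed in at about 20 s: the pawl was flipped off, the slate was leaned back until its pointer stood about 1 mm past the mark at the clip, and the pawl is back down on the teeth; I left that small overshoot uncorrected, and I saw no contact with the slate, clip, jars or tin.

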